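# Feed a sample puck down the reader's chute onto the escapement stop

### The job

Take the puck with the teal band out of the white tray and set it flat on the upper end of the sample reader's sloped chute, then push it down the chute, past the orange brake shoe, until it bears on the orange sprung stop nose. Press it onto the nose with a steady 5 to 8 N for half a second, never with more than 13 N, then let go and leave it resting against the nose. Leave the other two pucks and everything else on the bench where they are.

Things in the scene. Friction and masses are not known exactly. Their poses are not given: they have to be found in the camera images.
- puck_mid (a point): centre (half-way up) of the steel sample puck with the TEAL band and teal top: a solid disc 50 mm in diameter and 26 mm tall, 0.18 to 0.33 kg, standing flat in the tray; z is its axis
- puck_yellow_mid (a point): centre of the same kind of puck (50 mm diameter, 26 mm tall) with a YELLOW band; not to be moved
- puck_grey_mid (a point): centre of the same kind of puck (50 mm diameter, 26 mm tall) with a GREY band; not to be moved
- tray: white open tray, fixed to the bench, 160 mm along its x by 300 mm along its y, walls 5 mm thick and 22 mm high, floor 5 mm thick; origin at the centre of its underside. The three pucks stand in a row along its y axis, about 90 mm apart, on its centre line, in any order
- lane: fixed chute, steel floor 300 mm long sloping 0.24 rad down towards the sample reader. Origin on the floor's upper face, on the centre line; x points DOWN the slope, y across, z square to the floor, up. Floor from x = -140 mm (upper end, no end wall) to +160 mm. Rails 20 mm high leave a lane 54 mm wide from x = -50 mm on; above that they flare to about 74 mm. On the bare lane 1 to 2 N moves the puck
- lane_load (a point): point on the chute's floor, on its centre line, at x = -88 mm of the lane: where the puck is to be set down (the middle of its underside), between the flared rails; it stays there by friction. Axes as the lane's
- shoe (a point): middle of the inner face of the orange spring-loaded brake shoe, at lane x = 65, y = 21, z = 13 mm. It pokes through the +y rail from x = 0 to 120 mm and pinches the puck against the other rail: pushing the puck along it takes 2 to 8 N in all (differs from run to run), and the puck stays where it is left
- stop: escapement stop: fixed teal block 30 x 60 x 30 mm (along, across, high) at the lane's lower end; origin on the lane floor under its centre, lane x = 145 mm, axes as the lane's. The nose described at nose_axis sticks out of it up the lane. The cream and teal reader box behind it is 115 mm tall and begins 200 mm horizontally past the lane's origin
- nose_axis (a point): a FIXED point on the axis of the orange stop nose (20 mm diameter), lane x = 105, z = 13 mm. The nose's face is at this point plus or minus 24 mm along the lane: adjusted from run to run and NOT reported. The nose is sprung: it starts to give at 2 N, then 1 mm per further 4 N, hard end after 5 mm. On release the shoe's drag keeps the puck against it
- wash_bottle: white plastic bottle, 68 mm diameter, 170 mm tall, standing on the bench; a bystander; origin at the centre of its underside
- beaker: glass beaker, 72 mm diameter, 95 mm tall, standing on the bench; a bystander; origin at the centre of its underside
There are look-alikes about, which are no part of the job. Leave any blue or purple look-alike of the part that bears puck_mid alone.

How it is judged:
By the outcome, as a careful person would: the job done as asked, in the order asked, and still so for the second after the job is handed in, with the robot touching nothing.
It also fails if it takes over 72 s, if anything falls off the work surface, if the arm or the gripper's body presses on something with over 40 N, if the wrist force passes 120 N, or if a joint passes its speed limit or range.

### The arm

A 6-joint arm with a two-finger parallel gripper is mounted at the origin on the work surface. World frame = base frame: x ahead of the robot, y to its left, z up, the work surface at z = 0. Lengths are in m, angles in rad, forces in N, time in s.
With the tool pointing down it reaches from about 0.4 to 0.825 m from the base axis. Payload 7 kg.
Tool frame: the origin (TCP) lies on the centre line of the jaws, within the pads' length; the fingertips stand 17 mm ahead of it and the grasp point (between the pads) lies 2 mm behind it; z points along the fingers, y is the line along which they close (so a half turn about z gives the same grasp; the last joint's range is limited). The gripper opens to 88 mm and grips with 3 to 60 N. Pads are 19 mm wide; open, the fingers measure 130 mm over their backs; the gripper's body (78 mm by 193 mm) begins 47 mm behind the grasp point.
Start: joints at [-1.059, 0.359, 0.012, 0, -1.224, -0.288], TCP at [0.15, -0.658, 0.244] pointing down, gripper open.
Joint ranges: [-3.07, 3.07], [-1.43, 2.12], [-1.02, 1.25], [-3.03, 1.67], [-3.05, -0], [-3.03, 3.03]. Speed limits (rad/s): [2.39, 2.39, 3.01, 3.14, 3.14, 3.14].

### API

Orientations are given as a unit quaternion [w, x, y, z].
In Python, from plant import env, eyes, close_job gives the robot as it stands.
- The arm moves only by the tool step_arm, never from a script. Its argument "moves" is one flat list of numbers, 5 for each row, row after row: the finger opening in m, from 0 to 0.0876, then the shift along the world's x, y, z in m, then the turn about the world's z in rad. A call has 1 to 8 rows; each row shifts and turns the commanded pose from where the row before left it; what a row does not reach is not made up. A row lasts 1/10 s, in which the tool goes at most 50 mm and 8.59 degrees, less where a joint would pass 70% of its speed; a pose out of reach is approached as far as the arm can. A call is refused whole if a number of a shift passes 0.05 or a number of a turn 0.15, either way. A call with a gripper value outside its range is refused whole. The fingers move at their own pace and stop on an object; the grip force is fixed at half the most. Time passes only in rows, so rows that do not move let the fingers close. It gives the time, the measured TCP pose, the force, the opening and the grip force at its end, in the units of the state.
- env.get_obs(): the state, without advancing time (a new reading comes with each control period).
- eyes.capture(name): name is "scene" or "top" or "wrist"; returns a dict with "img" (420x560x3 uint8, red, green, blue), "mtx" (3x3 intrinsics, pixels), "D" ([k1, k2, p1, p2, k3] as OpenCV has them; the pictures are not rectified), "pose" (4x4, takes a point from camera to world coordinates). Camera axes: x right, y down, z forward; pixel columns grow to the right and rows downward; lengths in m; the calibration is good to about 2 mm. A picture is of the moment at which its call begins. There is no depth.
- close_job(): hands the job in; it is judged then, once.
Trained networks look in the newest picture that a camera, given by its name, has taken for a name from the list of things; names that differ only in an ending like _2 or _b are one class to them, and where a whole thing is asked for, a point or a joint stands for the part that bears it (a point fixed in the world has none). Each returns a list of dicts, best first, with "score" (0 to 1); they miss things now and then, are a little off and sometimes report something else, mostly with a low value. They report only what shows in the picture. A call takes as long as a camera call. They do not tell look-alikes from the thing itself.
- eyes.recognise(thing, camera): "xy" ([column, row] in pixels, amid what is visible of it).
The state is a dict: "time_s": time; "joints": joint angles; "joint_velocities": joint speeds; "effort": joint torques, N m; "eef_pos": TCP position; "orientation": TCP orientation; "wrist_force": force on the tool from outside, world axes, zero at the start; "moment": the same for the moment, N m; "width": finger opening in m; "gripper_force": force on a finger pad.
Only numpy, scipy, OpenCV 4.12 (cv2) and the standard library are available. Lean on these libraries where they do the work, as an engineer would, in place of code of your own. Each camera call takes 0.05 s, during which the arm holds its last target. There are 200 camera calls.

## Working session

There is one attempt and no reset: what is moved stays moved. The work goes in short steps, Python scripts to look and compute and a tool call to move; the robot and the scene stay as the last step left them, time stands still between calls to the robot, and variables do not carry over. Pictures are saved under pics/ and viewed, at most 10 in all, crops included, and the job is handed in when it is done.

Besides the shell and the picture viewer there is one more tool, called by a JSON object that holds its "fn" and its "kwargs". step_arm: Moves the arm, as the interface text tells. Its arguments: {"type":"object","properties":{"moves":{"type":"array","items":{"type":"number"}}},"required":["moves"]}

```bash
mkdir -p pics; ls
python3 - <<'E'
from plant import env, eyes
import cv2
o=env.get_obs(); print({k:o[k] for k in ('time_s','eef_pos','orientation','wrist_force','width')})
for c in ('scene','top'):
    d=eyes.capture(c); cv2.imwrite(f'pics/{c}0.png',d['img'][:,:,::-1])
    for t in ('puck_mid','puck_yellow_mid','puck_grey_mid','tray','lane','stop','wash_bottle','beaker'):
        print(c,t,[(r['xy'],round(r['score'],2)) for r in eyes.recognise(t,c)][:4])
E
```

```text
pics
{'time_s': 0.0, 'eef_pos': array([ 0.14968677, -0.65772919,  0.24262735]), 'orientation': array([-1.86727947e-04, -1.11627223e-01,  9.93749808e-01,  8.05102024e-04]), 'wrist_force': array([-0.00183096,  0.21425551,  0.12372236]), 'width': 0.08785454942873826}
scene puck_mid [([102.0, 233.3], 0.95), ([145.9, 212.1], 0.72), ([378.6, 179.1], 0.64)]
scene puck_yellow_mid [([211.0, 263.6], 0.9)]
scene puck_grey_mid [([125.2, 265.5], 0.63)]
scene tray [([166.9, 281.9], 0.55)]
scene lane [([330.4, 185.5], 0.82), ([125.7, 267.0], 0.17)]
scene stop [([330.7, 187.0], 0.69), ([372.5, 176.2], 0.67)]
scene wash_bottle [([300.7, 295.1], 0.8)]
scene beaker [([350.9, 270.4], 0.59)]
top puck_mid [([371.4, 313.1], 0.85), ([416.0, 307.7], 0.63)]
top puck_yellow_mid [([345.3, 210.1], 0.64)]
top puck_grey_mid [([405.9, 242.6], 0.91)]
top tray [([158.1, 207.5], 0.68), ([381.4, 234.5], 0.62)]
top lane [([157.7, 209.4], 0.71), ([212.0, 215.9], 0.59)]
top stop [([162.5, 205.4], 0.87)]
top wash_bottle [([310.9, 128.3], 0.81)]
top beaker [([262.7, 132.7], 0.57)]
```

View pics/scene0.png

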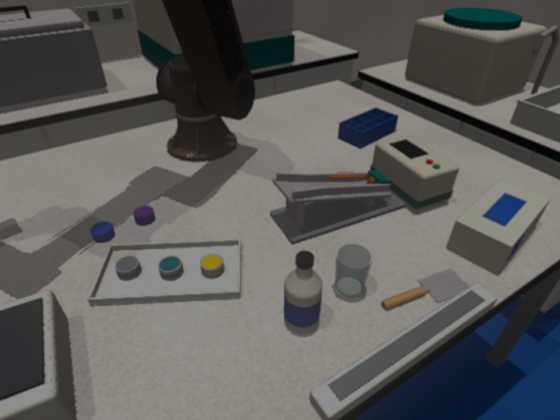

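View pics/top0.png

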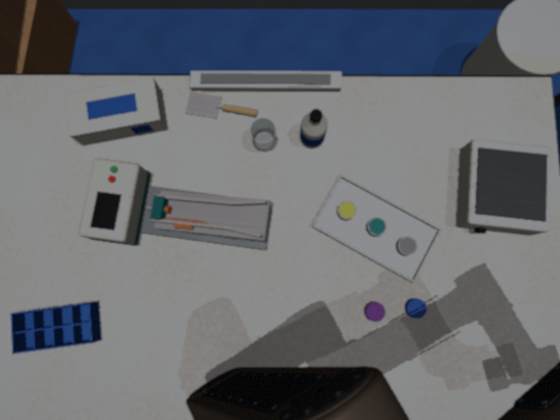

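Teal puck: scene (170,266), top (376,227). It could be confused with blue at top (415,308), purple at (375,312), grey at (406,243) and yellow at (346,210). I choose the teal one, in the middle of the tray, and check it in a crop along with the lane.

```bash
cat > h.py <<'E'
import numpy as np, cv2
def ray(d,uv):
    p=cv2.undistortPoints(np.array([[uv]],float),d['mtx'],np.array(d['D'],float))[0,0]
    T=np.array(d['pose']); v=T[:3,:3]@np.array([p[0],p[1],1]); return T[:3,3],v/np.linalg.norm(v)
def onz(d,uv,z):
    o,v=ray(d,uv); return o+v*(z-o[2])/v[2]
def tri(*duv):
    A=np.zeros((3,3));b=np.zeros(3)
    for d,uv in duv:
        o,v=ray(d,uv);P=np.eye(3)-np.outer(v,v);A+=P;b+=P@o
    x=np.linalg.solve(A,b)
    return x,[np.linalg.norm((np.eye(3)-np.outer(v,v))@(x-o)) for o,v in (ray(*q) for q in duv)]
def proj(d,X):
    T=np.linalg.inv(np.array(d['pose'])); r,_=cv2.Rodrigues(T[:3,:3])
    return cv2.projectPoints(np.array(X,float).reshape(-1,1,3),r,T[:3,3],d['mtx'],np.array(d['D'],float))[0][:,0]
def blob(d,lo,hi,box):
    x0,y0,x1,y1=box; m=cv2.inRange(cv2.cvtColor(d['img'],cv2.COLOR_RGB2HSV)[y0:y1,x0:x1],np.array(lo),np.array(hi))
    n,_,s,c=cv2.connectedComponentsWithStats(m); i=1+np.argmax(s[1:,4]); return c[i]+[x0,y0],s[i]
E
python3 - <<'E'
from plant import env, eyes
from h import *
import pickle
S=eyes.capture('scene');T=eyes.capture('top');pickle.dump((S,T),open('st.pkl','wb'))
print('cams',S['pose'][:3,3],T['pose'][:3,3])
T_=blob(T,(75,80,40),(100,255,255),(355,205,398,250)); S_=blob(S,(75,80,40),(100,255,255),(155,250,187,282))
print(T_,S_)
print('teal top',onz(T,T_[0],.031),onz(S,S_[0],.029),tri((T,T_[0]),(S,S_[0])))
for n,u in (('y',(346,210)),('g',(406,245))): print(n,onz(T,u,.031))
for n,u in (('bottle',(312,135)),('beaker',(264,142))): print(n,onz(T,u,.0))
# stop block teal / orange
a=cv2.resize(T['img'][175:260,135:285],None,fx=5,fy=5,interpolation=cv2.INTER_CUBIC)[:,:750]
b=cv2.resize(S['img'][155:240,260:410],None,fx=5,fy=5,interpolation=cv2.INTER_CUBIC)
cv2.imwrite('pics/laneT.png',cv2.convertScaleAbs(a[:,:,::-1],alpha=1.6));cv2.imwrite('pics/laneS.png',cv2.convertScaleAbs(b[:,:,::-1],alpha=1.6))
E
```

```text
cams [ 1.12776492 -0.41118079  0.61784447] [ 0.35998332 -0.05938314  1.2133447 ]
(array([376.82022472, 225.80898876]), array([ 15,  14,  15,  15, 178], dtype=int32)) (array([169.1875    , 263.19791667]), array([  5,   7,  19,  13, 192], dtype=int32))
teal top [ 0.51598956 -0.29872115  0.031     ] [ 0.5140621  -0.29760338  0.029     ] (array([ 0.51608442, -0.29834387,  0.03110623]), [np.float64(0.0003678149741238667), np.float64(0.0003678149741237404)])
y [ 0.5567865  -0.21924231  0.031     ]
g [ 0.46695301 -0.37262037  0.031     ]
bottle [ 0.77127159 -0.13192102  0.        ]
beaker [7.50118863e-01 6.22622550e-04 0.00000000e+00]
```

View pics/laneT.png

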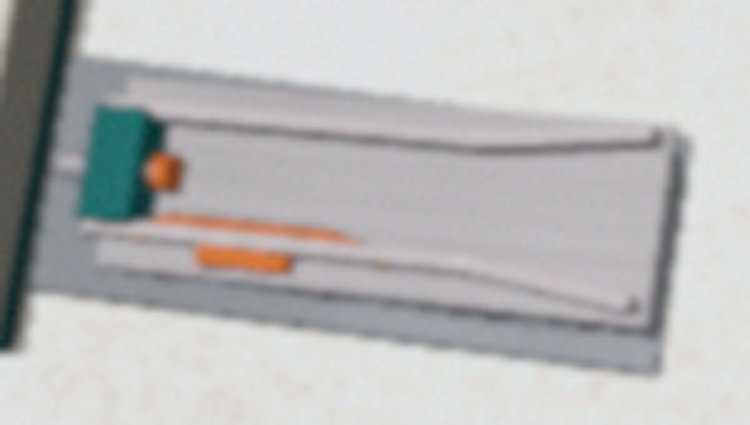

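View pics/laneS.png

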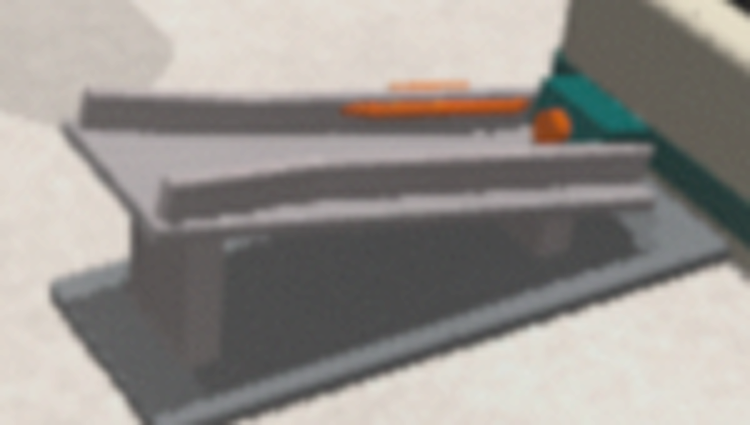

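The crops show the chute with its upper end on the right in top (floor-end corners at crop (675,130) and (650,325)). The teal stop and orange nose (172,172) are at the lower left, and the shoe is on the rail at the bottom. I fit the lane pose from these points.

```bash
cat > fit.py <<'E'
from h import *
import pickle
from scipy.optimize import least_squares
S,T=pickle.load(open('st.pkl','rb'))
t=lambda x,y:((x+.5)/5-.5+135,(y+.5)/5-.5+175); s=lambda x,y:((x+.5)/5-.5+260,(y+.5)/5-.5+155)
def L2W(p,q):
    x,y,z,a=p[:4]; X=np.array([np.cos(a)*np.cos(.24),np.sin(a)*np.cos(.24),-np.sin(.24)]);Y=np.array([-np.sin(a),np.cos(a),0]);Z=np.cross(X,Y)
    return np.array([x,y,z])+np.array(q)@np.array([X,Y,Z])
if __name__=='__main__':
    for n,a,b in (('c-',(675,130),(155,228)),('c+',(650,325),(65,122)),('nose',(172,172),(552,126))): print(n,tri((T,t(*a)),(S,s(*b))))
    def obs(p):
        W,nx=p[4],p[5]
        return [(T,t(675,130),(-.14,-W,0)),(T,t(650,325),(-.14,W,0)),(S,s(155,224),(-.14,-W,0)),(S,s(65,122),(-.14,W,0)),
         (T,t(97,107),(.16,-.03,.03)),(T,t(145,110),(.13,-.03,.03)),(T,t(130,218),(.13,.03,.03)),(T,t(82,215),(.16,.03,.03)),
         (T,t(475,148),(-.05,-.027,.02)),(T,t(172,172),(nx,0,.013)),(S,s(552,126),(nx,0,.013)),(S,s(650,200),(.16,-W,0))]
    f=lambda p:np.concatenate([proj(d,L2W(p,q))[0]-u for d,u,q in obs(p)])
    r=least_squares(f,[.6,.1,.08,1.5,.045,.1],loss='soft_l1'); print(r.x.round(4)); print(f(r.x).reshape(-1,2).round(1).tolist())
    print('load',L2W(r.x,(-.088,0,0)),'nosept',L2W(r.x,(.105,0,.013)))
E
python3 fit.py
```

```text
c- (array([ 0.56399882, -0.02086702,  0.11784703]), [np.float64(0.0008708149755842688), np.float64(0.0008708149755842788)])
c+ (array([ 0.46867326, -0.00960375,  0.1175382 ]), [np.float64(0.0017051051774674172), np.float64(0.0017051051774673298)])
nose (array([0.54879488, 0.23803333, 0.07215084]), [np.float64(0.002022197048572929), np.float64(0.0020221970485728956)])
[0.533  0.1192 0.0849 1.4471 0.0478 0.1212]
[[-0.0, -0.0], [-0.5, -0.4], [-0.8, 0.8], [-0.8, -0.1], [-0.4, -1.0], [0.4, -0.7], [-0.7, 0.9], [-1.6, 0.4], [1.6, -0.2], [-0.7, 0.1], [-0.9, 1.0], [0.3, -0.7]]
load [0.52240267 0.03440673 0.105774  ] nosept [0.54591707 0.22350872 0.07252478]
```

{"fn": "step_arm", "kwargs": {"moves": [0.0876,0.045,0.045,-0.01,0.05,0.0876,0.045,0.045,-0.01,0.05,0.0876,0.045,0.045,-0.01,0.05,0.0876,0.045,0.045,-0.01,0.05,0.0876,0.045,0.045,-0.01,0.05,0.0876,0.045,0.045,-0.01,0.05,0.0876,0.045,0.045,-0.01,0.05,0.0876,0.045,0.04,-0.01,0.05]}}

```text
time_s: 1.8
eef_pos: [0.4323, -0.3792, 0.1813]
orientation: [0.0, -0.308, 0.951, -0.0]
wrist_force: [0.2, -1.8, 0.3]
width: 0.0874
gripper_force: 0.0
```

```bash
cat > st.py <<'E'
from plant import env
import numpy as np
def st():
    o=env.get_obs(); w,x,y,z=o['orientation']; yy=np.array([2*(x*y-w*z),1-2*(x*x+z*z)])
    print('t',round(o['time_s'],2),'pos',o['eef_pos'].round(4),'ytool',round(np.arctan2(yy[1],yy[0]),3),'F',o['wrist_force'].round(2),'w',round(o['width'],4),'g',round(o['gripper_force'],1)); return o
if __name__=='__main__': st()
E
python3 - <<'E'
from st import *; from h import *; from plant import eyes
st(); d=eyes.capture('wrist'); cv2.imwrite('pics/w1.png',d['img'][:,:,::-1]); st()
h,s=blob(d,(75,80,40),(100,255,255),(0,0,560,420)); print(h,s,onz(d,h,.031))
E
```

```text
t 1.8 pos [ 0.4323 -0.3792  0.1813] ytool 2.197 F [ 0.24 -1.82  0.26] w 0.0874 g 0.0
t 1.85 pos [ 0.4367 -0.3757  0.1799] ytool 2.203 F [ 2.9   3.08 -1.39] w 0.0873 g 0.0
[295.84476067 320.30918499] [275 311  42  23 773] [ 0.52235774 -0.29435717  0.031     ]
```

View pics/w1.png

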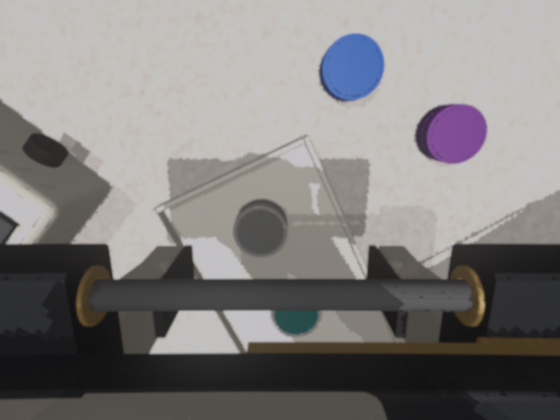

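The wrist view shows the teal puck at (296,320), part hidden by the gripper. Grey is at (262,228), blue at (352,67) and purple at (455,135). The choice is confirmed, so I carry on with the fixed-camera position (0.516, -0.2985).

{"fn": "step_arm", "kwargs": {"moves": [0.0876,0.037,0.036,-0.02,0,0.0876,0.035,0.035,-0.03,0,0.0876,0,0,0,0,0.0876,0,0,0,0]}}

```text
time_s: 2.25
eef_pos: [0.4951, -0.3173, 0.1363]
orientation: [-0.001, -0.308, 0.951, 0.0]
wrist_force: [0.3, -0.7, 0.6]
width: 0.0878
gripper_force: 0.0
```

```bash
python3 st.py
```

```text
t 2.25 pos [ 0.4951 -0.3173  0.1363] ytool 2.197 F [ 0.35 -0.68  0.56] w 0.0878 g 0.0
```

{"fn": "step_arm", "kwargs": {"moves": [0.0876,0.021,0.019,0,0,0.0876,0,0,-0.03,0,0.0876,0,0,-0.02,0,0.0876,0,0,0,0,0.0876,0,0,0,0]}}

```text
time_s: 2.75
eef_pos: [0.5156, -0.3001, 0.088]
orientation: [0.0, -0.306, 0.952, -0.0]
wrist_force: [-0.1, -0.6, 0.6]
width: 0.0877
gripper_force: 0.0
```

Run:
```python
from st import *; from h import *; from plant import eyes
o=st(); d=eyes.capture('wrist')
m=blob(d,(75,80,40),(100,255,255),(100,200,500,420)); print(m)
print('expected',proj(d,[[.516,-.2985,.031]]), 'at tcp', proj(d,[[*o['eef_pos'][:2],.031]]))
cv2.imwrite('pics/w2.png',d['img'][:,:,::-1])
```

```text
t 2.75 pos [ 0.5156 -0.3001  0.088 ] ytool 2.194 F [-0.14 -0.64  0.64] w 0.0877 g 0.0
(array([280.06634057, 239.39834913]), array([ 147,    9,   67,   62, 3271], dtype=int32))
expected [[280.91975229 238.00432077]] at tcp [[279.12558221 236.11263193]]
```

The blob at (280,239) matches the expected (281,238). Descending and gripping.

{"fn": "step_arm", "kwargs": {"moves": [0.0876,0.0,0.001,-0.03,0,0.0876,0,0,-0.026,0,0.0876,0,0,0,0,0.0876,0,0,0,0,0.045,0,0,0,0,0.045,0,0,0,0,0.045,0,0,0,0,0.045,0,0,0,0]}}

```text
time_s: 3.6
eef_pos: [0.5161, -0.2982, 0.0318]
orientation: [0.0, -0.307, 0.952, -0.0]
wrist_force: [-0.2, 0.4, -0.6]
width: 0.0612
gripper_force: 0.0
```

{"fn": "step_arm", "kwargs": {"moves": [0.045,0,0,0,0,0.045,0,0,0,0,0.045,0,0,0,0]}}

```text
time_s: 3.9
eef_pos: [0.5161, -0.2982, 0.0314]
orientation: [0.0, -0.307, 0.952, -0.0]
wrist_force: [0.3, -0.2, 3.1]
width: 0.049
gripper_force: 30.0
```

{"fn": "step_arm", "kwargs": {"moves": [0.045,0,0,0.02,0,0.045,0,0,0.04,0,0.045,0,0,0.045,0,0.045,0,0,0.045,0,0.045,0,0.02,0.02,-0.1,0.045,0,0.03,0,-0.1,0.045,0,0.035,0,-0.1,0.045,0,0.035,0,-0.1]}}

```text
time_s: 4.7
eef_pos: [0.5148, -0.177, 0.2004]
orientation: [-0.001, -0.109, 0.994, 0.0]
wrist_force: [0.5, 0.9, -2.2]
width: 0.0494
gripper_force: 30.0
```

{"fn": "step_arm", "kwargs": {"moves": [0.045,0,0.035,0,-0.1,0.045,0,0.035,0,-0.1,0.045,0,0.035,0,-0.1,0.045,0,0.03,0,-0.05,0.045,0,0.03,0,0,0.045,0,0.02,0,0,0.045,0,0,0,0,0.045,0,0,0,0]}}

```text
time_s: 5.5
eef_pos: [0.5152, 0.0072, 0.2005]
orientation: [-0.001, 0.062, 0.998, -0.0]
wrist_force: [-1.2, 0.4, -3.2]
width: 0.0491
gripper_force: 30.0
```

Run:
```python
from st import *; from h import *; from plant import eyes
o=st(); d=eyes.capture('wrist'); cv2.imwrite('pics/w3.png',d['img'][:,:,::-1])
```

```text
t 5.5 pos [0.5152 0.0072 0.2005] ytool 1.446 F [-1.16  0.37 -3.18] w 0.0491 g 30.0
```

View pics/w3.png

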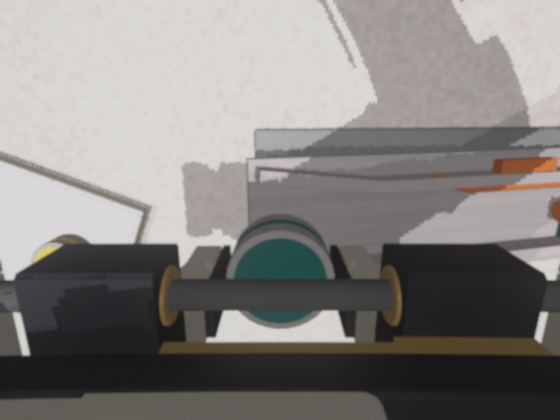

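The puck is held level. The chute's upper corner is at (248,158) and the +y rail kink near (388,178). I check the lane model against these.

Run:
```python
from plant import eyes
from st import *; from h import *; from fit import L2W
d=eyes.capture('wrist'); o=st()
p=[.533,.1192,.0849,1.4471]
for q in ((-.14,.0478,0),(-.05,.027,.02),(.0,.027,.02),(.09,.027,.02),(-.14,.037,.02)): print(q,proj(d,[L2W(p,q)]))
print(L2W(p,(-.088,0,0)))
```

```text
t 5.6 pos [0.5154 0.0064 0.2006] ytool 1.444 F [ 0.45 -0.34 -3.22] w 0.0491 g 30.0
(-0.14, 0.0478, 0) [[246.3795982  159.86945268]]
(-0.05, 0.027, 0.02) [[383.47665359 189.90349063]]
(0.0, 0.027, 0.02) [[447.63266053 186.03622887]]
(0.09, 0.027, 0.02) [[551.26124044 179.74340823]]
(-0.14, 0.037, 0.02) [[251.62691272 181.86359221]]
[0.52245366 0.03437536 0.10581783]
```

The model agrees within 1 to 3 mm: corner predicted (246,160), seen (248,158). Moving over the load point and down.

{"fn": "step_arm", "kwargs": {"moves": [0.045,0.007,0.028,0,0,0.045,0,0,-0.025,0,0.045,0,0,-0.02,0,0.045,0,0,-0.012,0,0.045,0,0,0,0,0.045,0,0,0,0]}}

```text
time_s: 6.2
eef_pos: [0.5232, 0.0344, 0.1445]
orientation: [0.0, 0.063, 0.998, -0.0]
wrist_force: [0.6, 0.1, -3.0]
width: 0.0494
gripper_force: 30.0
```

{"fn": "step_arm", "kwargs": {"moves": [0.045,-0.001,0,-0.003,0,0.045,0,0,-0.001,0,0.045,0,0,0,0]}}

```text
time_s: 6.5
eef_pos: [0.5219, 0.0349, 0.1404]
orientation: [0.0, 0.063, 0.998, 0.0]
wrist_force: [0.2, -0.5, -3.3]
width: 0.0498
gripper_force: 30.0
```

{"fn": "step_arm", "kwargs": {"moves": [0.045,0,0,-0.001,0,0.045,0,0,0,0]}}

```text
time_s: 6.7
eef_pos: [0.5218, 0.0349, 0.1391]
orientation: [0.0, 0.063, 0.998, 0.0]
wrist_force: [-0.6, -0.3, -2.7]
width: 0.0493
gripper_force: 30.0
```

{"fn": "step_arm", "kwargs": {"moves": [0.045,0,0,-0.001,0,0.045,0,0,0,0]}}

```text
time_s: 6.9
eef_pos: [0.522, 0.0349, 0.1383]
orientation: [0.0, 0.063, 0.998, -0.0]
wrist_force: [0.1, -0.3, -0.3]
width: 0.0491
gripper_force: 30.0
```

Contact just where the model predicted (TCP z 0.138). Releasing.

{"fn": "step_arm", "kwargs": {"moves": [0.062,0,0,0,0,0.062,0,0,0,0,0.064,0,0,0,0,0.064,0,0,0,0]}}

```text
time_s: 7.3
eef_pos: [0.5219, 0.0348, 0.1382]
orientation: [0.0, 0.063, 0.998, -0.0]
wrist_force: [-0.6, -1.0, 0.0]
width: 0.0639
gripper_force: 0.0
```

{"fn": "step_arm", "kwargs": {"moves": [0.066,0,0,0.005,0,0.066,0,0,0.02,0,0.066,0,0,0.035,0,0.066,0,0,0,0,0.066,0,0,0,0]}}

```text
time_s: 7.8
eef_pos: [0.5223, 0.035, 0.1992]
orientation: [0.001, 0.063, 0.998, 0.001]
wrist_force: [-0.4, -0.2, -0.9]
width: 0.066
gripper_force: 0.0
```

Run:
```python
from plant import eyes
from st import *; from h import *; from fit import L2W
st();d=eyes.capture('wrist');s=eyes.capture('scene')
h,b=blob(d,(75,80,40),(100,255,255),(100,150,450,420)); p=[.533,.1192,.0849,1.4471]
print(h,b,'expect',proj(d,[L2W(p,(-.088,0,.026))]))
a=d['img']; c=cv2.resize(s['img'][155:240,260:410],(560,317),interpolation=cv2.INTER_CUBIC)
cv2.imwrite('pics/pl.png',np.vstack([a[150:],c])[:,:,::-1])
```

```text
t 7.8 pos [0.5223 0.035  0.1992] ytool 1.445 F [-0.45 -0.23 -0.87] w 0.066 g 0.0
[287.32782938 230.57997936] [ 157   51   62   60 2907] expect [[288.449701   230.42828776]]
```

View pics/pl.png

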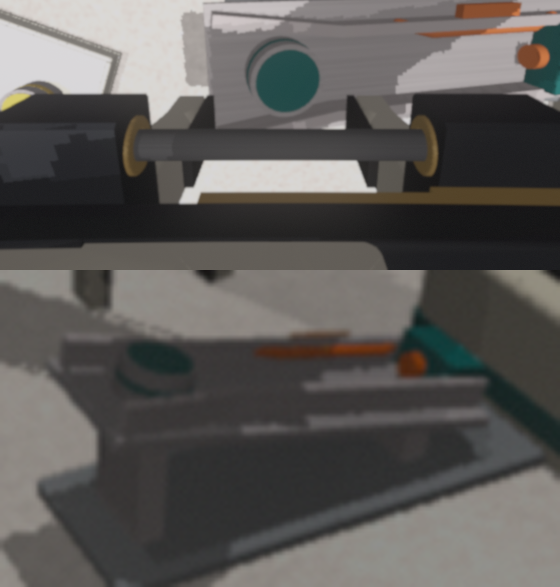

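Flat at the load point: puck top at (287,231) versus expected (288,230). Now I close the fingers and come down behind it.

{"fn": "step_arm", "kwargs": {"moves": [0.0,-0.003,-0.025,0,0,0.0,-0.003,-0.024,0,0,0,0,0,0,0,0,0,0,0,0,0,0,0,0,0,0,0,0,0,0,0,0,0,0,0,0,0,0,0,0]}}

```text
time_s: 8.7
eef_pos: [0.5158, -0.0138, 0.198]
orientation: [-0.0, 0.063, 0.998, -0.0]
wrist_force: [0.6, 0.6, -0.7]
width: 0.0076
gripper_force: 0.0
```

{"fn": "step_arm", "kwargs": {"moves": [0,0,0,-0.02,0,0,0,0,-0.02,0,0,0,0,-0.013,0,0,0,0,0,0,0,0,0,0,0]}}

```text
time_s: 9.2
eef_pos: [0.516, -0.014, 0.1454]
orientation: [-0.0, 0.063, 0.998, -0.0]
wrist_force: [0.3, 0.5, 0.2]
width: 0.0003
gripper_force: 0.0
```

```bash
python3 st.py
```

```text
t 9.2 pos [ 0.516  -0.014   0.1454] ytool 1.445 F [0.3  0.54 0.24] w 0.0003 g 0.0
```

{"fn": "step_arm", "kwargs": {"moves": [0,0.0012,0.0096,-0.0024,0,0,0.0012,0.0096,-0.0024,0,0,0.0012,0.0096,-0.0024,0,0,0.0012,0.0096,-0.0024,0,0,0.0012,0.0096,-0.0024,0,0,0.0012,0.0096,-0.0024,0]}}

```text
time_s: 9.8
eef_pos: [0.5231, 0.0445, 0.1305]
orientation: [0.0, 0.063, 0.998, -0.0]
wrist_force: [-0.2, -1.8, 0.9]
width: 0.0007
gripper_force: 0.5
```

```bash
cat > ln.py <<'E'
from st import *
from fit import L2W
o=st(); p=[.533,.1192,.0849,1.4471]; O=np.array(p[:3]); R=np.array([L2W(p,e)-O for e in np.eye(3)])
h=np.array([np.cos(p[3]),np.sin(p[3]),0]); tip=o['eef_pos']+.021*h-[0,0,.017]
print('front corner lane mm',(R@(tip-O)*1000).round(1),'F lane',(R@o['wrist_force']).round(2))
E
python3 ln.py
```

```text
t 9.8 pos [0.5231 0.0445 0.1305] ytool 1.445 F [-0.16 -1.79  0.87] w 0.0007 g 0.5
front corner lane mm [-59.6   0.6  14.8] F lane [-1.95 -0.06  0.41]
```

{"fn": "step_arm", "kwargs": {"moves": [0,0.001,0.0077,-0.0019,0,0,0.001,0.0077,-0.0019,0,0,0.001,0.0077,-0.0019,0,0,0.001,0.0077,-0.0019,0,0,0.001,0.0077,-0.0019,0,0,0.001,0.0077,-0.0019,0,0,0.001,0.0077,-0.0019,0]}}

```text
time_s: 10.5
eef_pos: [0.5302, 0.0978, 0.1172]
orientation: [0.0, 0.063, 0.998, -0.0]
wrist_force: [0.8, -1.6, 1.4]
width: 0.0006
gripper_force: 1.1
```

Run:
```python
import ln
from h import *; from plant import eyes
d=eyes.capture('top'); s=eyes.capture('scene'); import pickle; pickle.dump((s,d),open('st2.pkl','wb'))
a=cv2.resize(d['img'][180:245,140:250],(660,390),interpolation=cv2.INTER_CUBIC); cv2.imwrite('pics/t2.png',cv2.convertScaleAbs(a[:,:,::-1],alpha=1.5))
```

```text
t 10.5 pos [0.5302 0.0978 0.1172] ytool 1.445 F [ 0.79 -1.65  1.37] w 0.0006 g 1.1
front corner lane mm [-4.2  0.1 14.8] F lane [-1.82 -0.98  0.96]
```

View pics/t2.png

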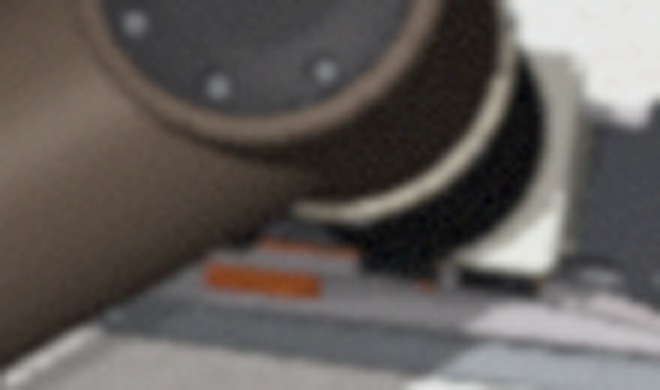

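The top view is hidden by the arm, so I go on by force.

{"fn": "step_arm", "kwargs": {"moves": [0,0.0005,0.0039,-0.001,0,0,0.0005,0.0039,-0.001,0,0,0.0005,0.0039,-0.001,0,0,0.0005,0.0039,-0.001,0,0,0.0005,0.0039,-0.001,0,0,0.0005,0.0039,-0.001,0,0,0.0005,0.0039,-0.001,0]}}

```text
time_s: 11.3
eef_pos: [0.5335, 0.1249, 0.1103]
orientation: [-0.0, 0.063, 0.998, -0.0]
wrist_force: [-1.2, -3.3, 3.1]
width: 0.0002
gripper_force: 2.6
```

```bash
python3 ln.py
```

```text
t 11.3 pos [0.5335 0.1249 0.1103] ytool 1.445 F [-1.17 -3.34  3.1 ] w 0.0002 g 2.6
front corner lane mm [24.   0.2 14.5] F lane [-4.1   0.75  2.18]
```

{"fn": "step_arm", "kwargs": {"moves": [0,0.0003,0.0024,-0.0006,0,0,0.0003,0.0024,-0.0006,0,0,0.0003,0.0024,-0.0006,0,0,0.0003,0.0024,-0.0006,0]}}

```text
time_s: 11.7
eef_pos: [0.5347, 0.1344, 0.108]
orientation: [0.0, 0.063, 0.998, 0.0]
wrist_force: [-0.6, -4.1, 3.2]
width: 0.0004
gripper_force: 2.6
```

{"fn": "step_arm", "kwargs": {"moves": [0,0.0003,0.0024,-0.0006,0,0,0.0003,0.0024,-0.0006,0,0,0.0003,0.0024,-0.0006,0,0,0.0003,0.0024,-0.0006,0]}}

```text
time_s: 12.1
eef_pos: [0.536, 0.144, 0.1056]
orientation: [0.0, 0.063, 0.998, 0.0]
wrist_force: [-0.8, -4.5, 3.5]
width: 0.0005
gripper_force: 2.7
```

Run:
```python
import ln
from h import *; from plant import eyes
w=eyes.capture('wrist'); s=eyes.capture('scene')
c=cv2.resize(s['img'][160:215,310:410],(800,440),interpolation=cv2.INTER_CUBIC)
cv2.imwrite('pics/s3.png',cv2.convertScaleAbs(c[:,:,::-1],alpha=1.6)); cv2.imwrite('pics/w4.png',w['img'][:,:,::-1])
```

```text
t 12.1 pos [0.536  0.144  0.1056] ytool 1.445 F [-0.85 -4.5   3.5 ] w 0.0005 g 2.7
front corner lane mm [43.8  0.1 14.5] F lane [-5.27  0.28  2.32]
```

View pics/s3.png

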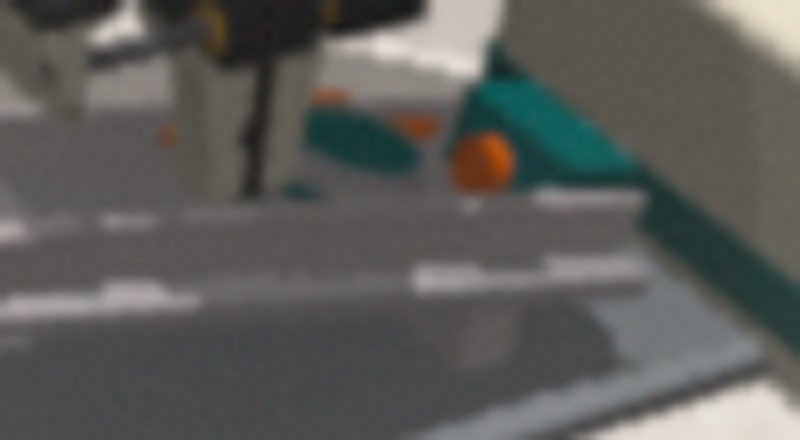

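The puck is still about 25 mm short of the nose, and drag is around 5 N. Advancing more slowly.

{"fn": "step_arm", "kwargs": {"moves": [0,0.0003,0.002,-0.0005,0,0,0.0002,0.002,-0.0005,0,0,0.0003,0.002,-0.0005,0,0,0.0002,0.002,-0.0005,0,0,0.0003,0.002,-0.0005,0]}}

```text
time_s: 12.7
eef_pos: [0.5372, 0.154, 0.103]
orientation: [0.0, 0.063, 0.998, -0.0]
wrist_force: [-1.5, -5.1, 5.0]
width: 0.0004
gripper_force: 2.7
```

```bash
python3 ln.py
```

```text
t 12.7 pos [0.5372 0.154  0.103 ] ytool 1.445 F [-1.48 -5.07  4.96] w 0.0004 g 2.7
front corner lane mm [54.2  0.1 14.4] F lane [-6.24  0.85  3.58]
```

{"fn": "step_arm", "kwargs": {"moves": [0,0.0002,0.002,-0.0005,0,0,0.0003,0.002,-0.0005,0,0,0.0001,0.001,-0.0002,0]}}

```text
time_s: 13.0
eef_pos: [0.5378, 0.1591, 0.1018]
orientation: [0.0, 0.063, 0.998, 0.0]
wrist_force: [-1.2, -5.1, 3.2]
width: 0.0003
gripper_force: 2.5
```

```bash
python3 ln.py
```

```text
t 13.0 pos [0.5378 0.1591 0.1018] ytool 1.445 F [-1.18 -5.09  3.21] w 0.0003 g 2.5
front corner lane mm [59.4  0.1 14.4] F lane [-5.81  0.54  1.88]
```

{"fn": "step_arm", "kwargs": {"moves": [0,0.0001,0.001,-0.0002,0,0,0.0001,0.001,-0.0003,0,0,0.0002,0.001,-0.0002,0,0,0.0001,0.001,-0.0003,0]}}

```text
time_s: 13.4
eef_pos: [0.5383, 0.1629, 0.1009]
orientation: [0.0, 0.063, 0.998, 0.0]
wrist_force: [-0.8, -3.9, 3.7]
width: 0.0006
gripper_force: 2.5
```

{"fn": "step_arm", "kwargs": {"moves": [0,0.0001,0.001,-0.0002,0,0,0.0001,0.001,-0.0003,0]}}

```text
time_s: 13.6
eef_pos: [0.5385, 0.165, 0.1003]
orientation: [0.0, 0.063, 0.998, 0.0]
wrist_force: [-0.1, -4.7, 2.5]
width: 0.0004
gripper_force: 2.4
```

```bash
python3 ln.py
```

```text
t 13.6 pos [0.5385 0.165  0.1003] ytool 1.445 F [-0.09 -4.67  2.52] w 0.0004 g 2.4
front corner lane mm [65.5  0.2 14.4] F lane [-5.11 -0.48  1.34]
```

{"fn": "step_arm", "kwargs": {"moves": [0,0.0001,0.001,-0.0002,0,0,0.0001,0.001,-0.0003,0]}}

```text
time_s: 13.8
eef_pos: [0.5388, 0.167, 0.0999]
orientation: [0.0, 0.063, 0.998, 0.0]
wrist_force: [-0.3, -4.5, 2.3]
width: 0.0002
gripper_force: 2.4
```

{"fn": "step_arm", "kwargs": {"moves": [0,0.0001,0.001,-0.0002,0,0,0.0001,0.001,-0.0003,0]}}

```text
time_s: 14.0
eef_pos: [0.539, 0.169, 0.0994]
orientation: [0.0, 0.063, 0.998, 0.0]
wrist_force: [-0.9, -4.5, 4.2]
width: 0.0001
gripper_force: 2.4
```

{"fn": "step_arm", "kwargs": {"moves": [0,0.0001,0.001,-0.0002,0]}}

```text
time_s: 14.1
eef_pos: [0.539, 0.17, 0.0991]
orientation: [-0.0, 0.063, 0.998, 0.0]
wrist_force: [-0.1, -4.3, 2.7]
width: 0.0006
gripper_force: 2.2
```

{"fn": "step_arm", "kwargs": {"moves": [0,0.0001,0.0007,-0.0002,0]}}

```text
time_s: 14.2
eef_pos: [0.5391, 0.1706, 0.0989]
orientation: [-0.0, 0.063, 0.998, -0.0]
wrist_force: [-0.6, -4.1, 2.7]
width: 0.0
gripper_force: 2.4
```

{"fn": "step_arm", "kwargs": {"moves": [0,0.0001,0.0007,-0.0002,0]}}

```text
time_s: 14.3
eef_pos: [0.5392, 0.1713, 0.0988]
orientation: [-0.0, 0.063, 0.998, -0.0]
wrist_force: [-0.6, -4.9, 3.8]
width: 0.0006
gripper_force: 2.5
```

{"fn": "step_arm", "kwargs": {"moves": [0,0.0001,0.0007,-0.0002,0]}}

```text
time_s: 14.4
eef_pos: [0.5393, 0.172, 0.0986]
orientation: [0.0, 0.063, 0.998, -0.0]
wrist_force: [-0.2, -3.3, 3.6]
width: 0.0005
gripper_force: 2.6
```

{"fn": "step_arm", "kwargs": {"moves": [0,0.0001,0.0007,-0.0002,0]}}

```text
time_s: 14.5
eef_pos: [0.5394, 0.1726, 0.0984]
orientation: [-0.0, 0.063, 0.998, -0.0]
wrist_force: [-0.7, -5.0, 4.1]
width: 0.0003
gripper_force: 2.7
```

{"fn": "step_arm", "kwargs": {"moves": [0,0.0001,0.0007,-0.0002,0]}}

```text
time_s: 14.6
eef_pos: [0.5394, 0.1733, 0.0982]
orientation: [-0.0, 0.063, 0.998, -0.0]
wrist_force: [-0.7, -5.4, 4.2]
width: 0.0004
gripper_force: 2.8
```

{"fn": "step_arm", "kwargs": {"moves": [0,0.0001,0.0007,-0.0002,0]}}

```text
time_s: 14.7
eef_pos: [0.5395, 0.1739, 0.0981]
orientation: [-0.0, 0.063, 0.998, -0.0]
wrist_force: [-1.4, -6.8, 7.3]
width: 0.0004
gripper_force: 4.3
```

{"fn": "step_arm", "kwargs": {"moves": [0,0.0001,0.0007,-0.0002,0]}}

```text
time_s: 14.8
eef_pos: [0.5395, 0.1742, 0.0979]
orientation: [-0.0, 0.063, 0.998, -0.001]
wrist_force: [-1.9, -9.0, 8.4]
width: 0.0004
gripper_force: 5.0
```

{"fn": "step_arm", "kwargs": {"moves": [0,0,0.0002,0,0]}}

```text
time_s: 14.9
eef_pos: [0.5395, 0.1743, 0.098]
orientation: [-0.0, 0.063, 0.998, -0.001]
wrist_force: [-0.6, -8.5, 6.6]
width: 0.0005
gripper_force: 4.8
```

```bash
python3 ln.py
```

```text
t 14.9 pos [0.5395 0.1743 0.098 ] ytool 1.445 F [-0.64 -8.5   6.62] w 0.0005 g 4.8
front corner lane mm [75.2  0.3 14.4] F lane [-9.84 -0.41  4.41]
```

{"fn": "step_arm", "kwargs": {"moves": [0,0,0.0004,-0.0001,0]}}

```text
time_s: 15.0
eef_pos: [0.5395, 0.1745, 0.0979]
orientation: [-0.0, 0.063, 0.998, -0.001]
wrist_force: [-0.3, -9.3, 7.2]
width: 0.0003
gripper_force: 5.3
```

{"fn": "step_arm", "kwargs": {"moves": [0,0,0,0,0]}}

```text
time_s: 15.1
eef_pos: [0.5396, 0.1745, 0.0979]
orientation: [-0.0, 0.063, 0.998, -0.001]
wrist_force: [-1.0, -8.7, 7.6]
width: 0.0005
gripper_force: 4.9
```

{"fn": "step_arm", "kwargs": {"moves": [0,0,0.0005,-0.0001,0]}}

```text
time_s: 15.2
eef_pos: [0.5396, 0.1748, 0.0979]
orientation: [-0.0, 0.063, 0.998, -0.001]
wrist_force: [-0.3, -8.8, 7.7]
width: 0.0006
gripper_force: 5.7
```

{"fn": "step_arm", "kwargs": {"moves": [0,0,0,0,0]}}

```text
time_s: 15.3
eef_pos: [0.5396, 0.1749, 0.0979]
orientation: [-0.0, 0.063, 0.998, -0.001]
wrist_force: [-1.0, -7.9, 8.3]
width: 0.0003
gripper_force: 5.3
```

{"fn": "step_arm", "kwargs": {"moves": [0,0,0,0,0]}}

```text
time_s: 15.4
eef_pos: [0.5396, 0.1748, 0.0979]
orientation: [-0.0, 0.063, 0.998, -0.001]
wrist_force: [-0.3, -9.5, 6.8]
width: 0.0003
gripper_force: 5.3
```

```bash
cat > av.py <<'E'
from plant import env,eyes
import numpy as np,sys
X=np.array([.12,.9638,-.2377]);L=[];G=[];Z=[]
for i in range(int(sys.argv[1])):
    eyes.capture('wrist'); o=env.get_obs(); L.append(o['wrist_force']@X);G.append(o['gripper_force']);Z.append(o['wrist_force'])
print(np.round(L,1),np.mean(L).round(2),'g',np.mean(G).round(2),np.mean(Z,0).round(2),o['eef_pos'].round(4),o['time_s'])
E
python3 av.py 10
```

```text
[-11.6 -10.3 -10.5 -10.2  -9.8 -11.2 -10.1  -9.6 -10.2 -10.1] -10.35 g 5.24 [-0.21 -8.92  7.29] [0.5396 0.1748 0.0978] 15.9
```

{"fn": "step_arm", "kwargs": {"moves": [0,0.0001,0.0007,0,0,0,0,0,0,0]}}

```text
time_s: 16.1
eef_pos: [0.5396, 0.1753, 0.0978]
orientation: [-0.0, 0.063, 0.998, -0.001]
wrist_force: [0.5, -9.1, 6.4]
width: 0.0004
gripper_force: 5.6
```

```bash
python3 av.py 6
```

```text
[-11.4 -10.6 -11.4 -11.9 -11.1 -11.3] -11.29 g 5.6 [-0.08 -9.92  7.22] [0.5396 0.1753 0.0978] 16.4
```

{"fn": "step_arm", "kwargs": {"moves": [0,0,0.0004,0,0,0,0,0,0,0,0,0,0,0,0]}}

```text
time_s: 16.7
eef_pos: [0.5396, 0.1755, 0.0977]
orientation: [-0.0, 0.063, 0.998, -0.001]
wrist_force: [0.4, -9.8, 6.4]
width: 0.0004
gripper_force: 5.9
```

```bash
python3 av.py 14
```

```text
[-11.8 -11.8 -12.2 -11.9 -11.9 -12.2 -11.9 -11.6 -12.  -11.6 -11.1 -11.1
 -11.3 -11.6] -11.72 g 5.93 [  0.05 -10.41   7.12] [0.5396 0.1755 0.0977] 17.4
```

Held steadily for 0.9 s at about 6 N on the nose: 11.7 N total less 5 to 6 N of drag. Backing off up the chute, then lifting.

{"fn": "step_arm", "kwargs": {"moves": [0,-0.0002,-0.0015,0.0004,0,0,-0.0005,-0.0035,0.001,0,0,-0.001,-0.01,0.0024,0,0,-0.001,-0.01,0.01,0,0,0,0,0.03,0,0,0,-0.02,0.04,0,0,0,-0.03,0.04,0,0,0,-0.03,0.02,0]}}

```text
time_s: 18.2
eef_pos: [0.5381, 0.0712, 0.246]
orientation: [0.003, 0.062, 0.998, 0.001]
wrist_force: [0.8, -0.2, -0.0]
width: 0.0005
gripper_force: 0.0
```

{"fn": "step_arm", "kwargs": {"moves": [0,0,-0.04,0,0,0,0,-0.04,0,0,0,0,-0.04,0,0,0,0,-0.03,0,0,0,0,0,0,0,0,0,0,0,0]}}

```text
time_s: 18.8
eef_pos: [0.5368, -0.079, 0.242]
orientation: [0.0, 0.064, 0.998, 0.0]
wrist_force: [-0.1, -0.8, -0.0]
width: 0.0006
gripper_force: 0.0
```

Run:
```python
import ln
from h import *; from plant import eyes
s=eyes.capture('scene'); d=eyes.capture('top')
c=cv2.resize(s['img'][160:215,310:410],(600,330),interpolation=cv2.INTER_CUBIC)
a=cv2.resize(d['img'][180:240,130:250],(600,270),interpolation=cv2.INTER_CUBIC)
cv2.imwrite('pics/fin.png',cv2.convertScaleAbs(np.vstack([c,a])[:,:,::-1],alpha=1.6))
```

```text
t 18.8 pos [ 0.5368 -0.079   0.242 ] ytool 1.443 F [-0.1  -0.79 -0.01] w 0.0006 g 0.0
front corner lane mm [-203.5  -28.3   94.4] F lane [-0.78  0.   -0.2 ]
```

View pics/fin.png

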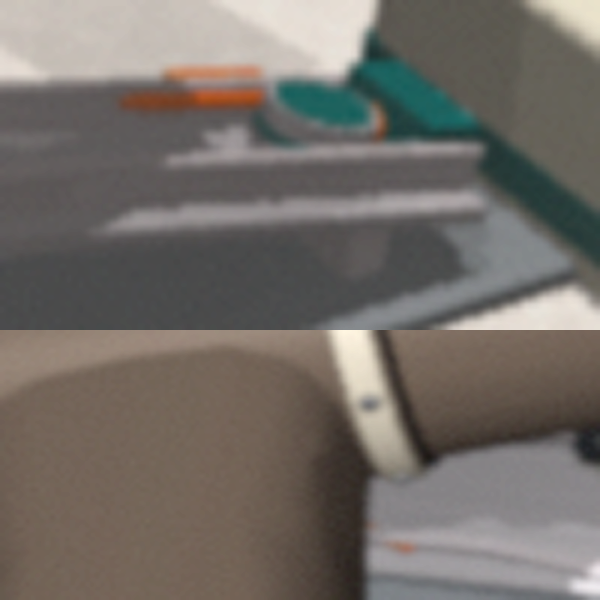

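The scene crop shows the puck flat in the chute at (322,105), resting against the orange nose at (380,122), with the arm clear. Handing in.

```bash
python3 -c "
from plant import close_job
print(close_job())"
```

```text
the job is handed in; nothing more can be done
None
```

The teal puck was set on the chute, pushed past the brake shoe and pressed on the nose for about 0.9 s at an estimated 6 N (wrist force less the drag I estimated; not measured directly); it now rests flat against the nose, and the job is handed in with no verdict shown.

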